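# Click the specimen wheel round to the third dish and hold it under the microscope

## Robot

A 6-joint arm with a two-finger parallel gripper is mounted at the origin on the work surface. World frame = base frame: x ahead of the robot, y to its left, z up, the work surface at z = 0. Lengths are in mm, angles in rad, forces in N, time in s.
With the tool pointing down it reaches from about 325 to 875 mm from the base axis. Payload 4.4 kg.
Tool frame: the origin (TCP) lies midway between the tips of the shut fingers; the grasp point (between the pads) lies 19 mm behind it; z points along the fingers, y is the line along which they close (so a half turn about z gives the same grasp; the last joint's range is limited). The gripper opens to 85 mm and grips with 20 to 120 N. Pads are 22 mm wide; open, the fingers measure 114 mm over their backs; the gripper's body (76 mm by 85 mm) begins 54 mm behind the grasp point. The pads swing forward as they close: fully open they stand 13 mm farther back than shut.
Start: joints at [1.038, 0.207, 1.542, -0, 1.393, -0.15], TCP at [214.25, 533.596, 231.282] pointing down, gripper open.
Joint ranges: [-2.73, 2.73], [-0.86, 2.22], [0.23, 2.46], [-1.11, 4.25], [0.08, 2.63], [-2.82, 2.82]. Speed limits (rad/s): [2.79, 2.79, 3.14, 3.14, 3.14, 3.14].

## Interface

Orientations are given as a unit quaternion [x, y, z, w].
In Python, from plant import state, imaging, env gives the robot as it stands.
- The arm moves only by the tool step_arm, never from a script. Its arguments are lists of equal length, an entry for each row: "linear": the shift along the tool's x, y, z in mm, a list of three; "delta_rot": the turn, a rotation vector about the tool's x, y, z in degrees, a list of three; "gripper": the finger opening in mm, from 0 to 85.4. A call has 1 to 12 rows; each row is the pose to reach, as a shift and turn from the pose commanded when the call began, along the tool's axes at that moment; what a row does not reach only later rows make up. A row lasts 1/8 s, in which the tool goes at most 62.5 mm and 10.7 degrees, less where a joint would pass 70% of its speed; a pose out of reach is approached as far as the arm can. A call with a gripper value outside its range is refused whole. The fingers move at their own pace and stop on an object; "squeeze" is the grip in N (left out, the last holds). Time passes only in rows, so rows that repeat a pose let the fingers close. It gives the time, the measured TCP pose, the force, the opening and the grip force at its end, in the units of the state.
- state(): the state, without advancing time (a new reading comes with each control period).
- imaging.camera(name): name is "scene" or "top" or "wrist"; returns a dict with "frame" (480x640x3 uint8, red, green, blue), "fx", "fy", "cx", "cy" (pixels), "R" (3x3) and "t" (3): a world point X has camera coordinates R X + t. Camera axes: x right, y down, z forward; pixel columns grow to the right and rows downward; lengths in mm; the calibration is good to about 2 mm. A picture is of the moment at which its call begins. There is no depth.
- env.sign_off(): hands the job in; it is judged then, once.
The state is a dict: "clock": time; "joint_positions": joint angles; "qd": joint speeds; "effort": joint torques, N m; "eef_pos": TCP position; "eef_rot": TCP orientation; "force": force on the tool from outside, world axes, zero at the start; "ft_torque": the same for the moment, N m; "width": finger opening in mm; "finger_force": force on a finger pad.
Only numpy, scipy, OpenCV 4.12 (cv2) and the standard library are available. Lean on these libraries where they do the work, as an engineer would, in place of code of your own. Each camera call takes 0.05 s, during which the arm holds its last target. There are 200 camera calls.

## Task

The specimen wheel is parked with its blank sector under the hand microscope. Take hold of the black wing knob in the middle and turn the wheel clockwise (seen from above), counting the clicks, until the third one brings the third dish, the small pine cone, to rest under the lens; do not turn past it, and keep off the dishes, the microscope and the things lying on the table. Finish still gripping the knob, holding the wheel steady on that third click while the picture is taken.

Things in the scene. Friction and masses are not known exactly. Their poses are not given: they have to be found in the camera images.
- station: Viewing station, fixed to the table: white round base 220 mm across, 17 mm thick, with a foot bar that carries a steel post (14 mm thick, 216 mm high). Origin on the table under the wheel's vertical axis. Seen from above, the post stands 275 mm from the axis, 70 degrees anticlockwise of the station's x axis.
- knob: Black wing knob on the wheel's axis, pinned to the wheel: a bar 60 mm long (its x axis), 18 mm thick (y), spanning 66.5 to 106.5 mm above the table, on a round foot 40 mm across, 9 mm high. Origin on the axis under the foot, 58.5 mm above the table. At joint 0 its x axis points 0.64 rad anticlockwise (from above) of the station's x; it turns clockwise as the joint grows.
- knob_grip (a point): Point on the axis inside the bar of the knob, 93.5 mm above the table: a good height to pinch the bar across its 18 mm thickness.
- wheel: Plywood wheel 344 mm across, 8 mm thick, its top 58 mm above the table; twelve clear dishes (40 mm across, tops at 68 mm, forest finds in them up to 79 mm above the table) stand 142 mm from the axis, 0.34 rad apart, and one wide sector is blank. Origin on the axis at its underside, 50 mm above the table.
- dish3 (a point): Centre of the third dish (small brown pine cone lying in it), at the dish's rim height, 142 mm from the axis. The dish nearest anticlockwise of the lens at the start is the first (forked twig), next the second (upright acorn), then this one.
- viewpoint (a point): Point in the middle of the microscope's view, 60 mm above the table, 142 mm from the axis; fixed on the station. A dish lies under the lens when its centre is above or below this point.
- scope: Black hand microscope, a tube 33 mm thick, 108 mm long, leaning 30 degrees outward, clamped to the post. Origin on the wheel's axis at table height (not in the tube), x axis towards the post. Lens end 167 mm from the axis, 109 mm above the table; top of the tube 221 mm from the axis, 203 mm above the table. All of it is over 150 mm from the axis.
- spindle (a joint): Angle of wheel and knob, rad, growing clockwise from above. Starts at 0 to 0.27 in the blank sector, turning freely with light drag (0.03 N m). A spring roller clicks in at 0.66 (first dish), 1.00 (second), 1.34 (third), 1.68 (fourth), every 0.34. Leaving a click takes about 0.22 N m, falling to none at the hump midway; from there it pulls itself on into the next click. No end stop.
- jar: Bystander: loose glass jar with a steel cap, 64 mm across, 75 mm high; origin under its centre. To be left alone.
- dish_stack: Bystander: loose stack of three closed dishes, 90 mm across, 42 mm high; origin under its centre. To be left alone.
- glasses: Bystander: loose safety spectacles, 130 mm wide (y), arms 125 mm long to +x, 40 mm high; origin under the bridge. To be left alone.

How it is judged (in metres and radians):
On the way, in this order (a step that is already met when the one before it is completed fails the run):
1. the knob is gripped while the blank sector is still under the lens (contact force between the fingers and knob above 3 N and value of joint spindle below 0.5 rad), for 0.1 s.
2. the wheel passes the first click (value of joint spindle between 0.6 and 0.95 rad).
3. the wheel passes the second click (value of joint spindle between 0.96 and 1.25 rad).
4. the wheel is held on the third click (horizontal distance between dish3 and viewpoint below 0.009 m and contact force between the fingers and knob above 3 N), for 0.3 s.
At the end, for the whole second after the job is handed in: The third dish is still under the lens, its centre within 9 mm of the viewpoint (the wheel within 0.06 rad of the third click, turning at less than 0.1 rad/s), and the fingers still grip the knob with more than 3 N, through the last second (all of step 4 and value of joint spindle between 1.27 and 1.41 rad and velocity of joint spindle between -0.1 and 0.1 rad/s); the arm keeps its last pose, push and grip.
It fails at once if the wheel is turned past the third click, to the hump before the fourth (value of joint spindle above 1.47 rad).
It fails at once if the fingers press on the wheel or its dishes (over 3 N) (contact force between any of the arm, the fingers and wheel above 3 N).
It fails at once if the microscope is knocked (over 3 N) (contact force between any of the arm, the fingers and scope above 3 N).
It fails at once if the jar, dish stack or spectacles are moved by more than 20 mm (distance of any of jar, dish_stack, glasses from where it was at the start of the episode above 0.02 m).
It also fails if it takes over 58 s, if anything falls off the work surface, if the arm or the gripper's body presses on something with over 40 N, if the wrist force passes 120 N, or if a joint passes its speed limit or range.

## Working session

There is one attempt and no reset: what is moved stays moved. The work goes in short steps, Python scripts to look and compute and a tool call to move; the robot and the scene stay as the last step left them, time stands still between calls to the robot, and variables do not carry over. Pictures are saved under pics/ and viewed, at most 10 in all, crops included, and the job is handed in when it is done.

Besides the shell and the picture viewer there is one more tool, called after "Call:" by a JSON object that holds its "fn" and its "kwargs". step_arm: Moves the arm, as the interface text tells. Its arguments: {"type":"object","properties":{"linear":{"type":"array","items":{"type":"array","items":{"type":"number"}}},"delta_rot":{"type":"array","items":{"type":"array","items":{"type":"number"}}},"gripper":{"type":"array","items":{"type":"number"}},"squeeze":{"type":"number"}},"required":["linear","delta_rot","gripper"]}

```bash
mkdir -p pics; cat > h.py <<'E'
import numpy as np, cv2
from plant import state, imaging, env
def shot(n,f):
    c=imaging.camera(n); cv2.imwrite(f'pics/{f}.png',c['frame'][:,:,::-1]); 
    np.savez(f'pics/{f}.npz',**{k:np.array(v) for k,v in c.items()}); return c
def ray(c,u,v,z):
    R=np.array(c['R']);t=np.array(c['t']).ravel()
    o=-R.T@t; d=R.T@np.array([(u-c['cx'])/c['fx'],(v-c['cy'])/c['fy'],1]); return o+d*(z-o[2])/d[2]
def proj(c,X):
    p=np.array(c['R'])@np.array(X)+np.array(c['t']).ravel(); return np.array([c['fx']*p[0]/p[2]+c['cx'],c['fy']*p[1]/p[2]+c['cy']])
E
python3 - <<'E'
from h import *
for n in('top','scene'):
    c=shot(n,n+'0'); R=np.array(c['R']); print(n,c['fx'],-R.T@np.array(c['t']).ravel(),R[2])
print(state())
E
```

```text
top 605.0765940775921 [ 263.28501476   43.98415043 1536.2758351 ] [ 0.17560843  0.00413368 -0.98445142]
scene 556.2776601152515 [1260.67540117 -221.03980786 1168.00406115] [-0.54725458  0.1810224  -0.81715563]
{'clock': 0.1, 'joint_positions': array([ 1.03850038e+00,  2.07346710e-01,  1.54282326e+00, -1.46960875e-05,
        1.39351714e+00, -1.50496595e-01]), 'qd': array([-0.0005125 , -0.00063075, -0.0042714 ,  0.00060261, -0.00014485,
        0.00040714]), 'effort': array([-1.22065203e-04, -3.84092331e+01, -2.92546713e+01, -1.74673337e-04,
        4.95080865e-03, -1.39389923e-05]), 'eef_pos': array([213.89704014, 532.98845808, 230.22934296]), 'eef_rot': array([ 1.89740922e-01,  9.81833634e-01, -9.89213260e-04, -3.43801598e-04]), 'force': array([ 0.25532276,  0.44952745, -1.33668995]), 'ft_torque': array([ 0.0389053 , -0.07033877, -0.0091851 ]), 'finger_force': 0.0, 'width': 85.68311126991298}
```

View pics/top0.png

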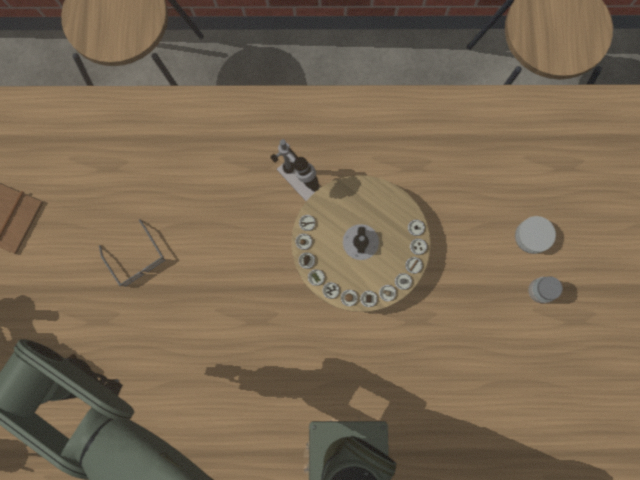

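View pics/scene0.png

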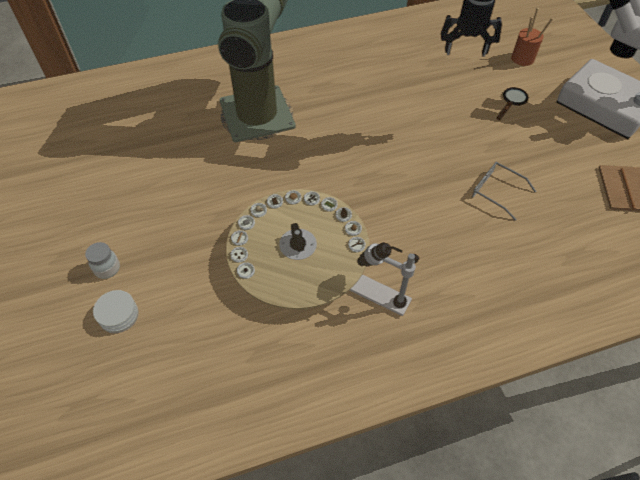

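Top view: wheel centre about (361,243), black knob at (361,240), microscope at (305,172), spectacles at (135,255), jar and stack at (540,235–290). In the scene view the knob is at (297,238) and the scope at (380,255).

```bash
python3 - <<'E'
from h import *
from scipy.optimize import least_squares
for n,(cu,cv) in (('top',(361,243)),('scene',(298,246))):
    c=dict(np.load(f'pics/{n}0.npz')); f=c['frame']; hsv=cv2.cvtColor(f,cv2.COLOR_RGB2HSV)
    m=((hsv[...,1]<75)&(hsv[...,2]>105)).astype(np.uint8)
    C=ray(c,cu,cv,60); P=[]
    # dishes: near 142 mm radius
    m=cv2.morphologyEx(m,cv2.MORPH_CLOSE,cv2.getStructuringElement(cv2.MORPH_ELLIPSE,(5,5)))
    k,l,s,ce=cv2.connectedComponentsWithStats(m)
    for i in range(1,k):
        X=ray(c,s[i,0]+(s[i,2]-1)/2,s[i,1]+(s[i,3]-1)/2,66); r=np.hypot(*(X-C)[:2])
        if 110<r<170 and 60<s[i,4]<500: P.append((*X[:2],*s[i]))
    P=np.array(P); 
    fit=least_squares(lambda q:np.hypot(P[:,0]-q[0],P[:,1]-q[1])-q[2],[*C[:2],142],loss='soft_l1')
    q=fit.x; a=np.arctan2(P[:,1]-q[1],P[:,0]-q[0]); o=np.argsort(a)
    print(n,q.round(1)); 
    for i in o: print(round(a[i],3),P[i].round(0),round(np.hypot(P[i,0]-q[0],P[i,1]-q[1])-q[2],1))
    # knob: dark
    d=((hsv[...,2]<75)).astype(np.uint8); k,l,s,ce=cv2.connectedComponentsWithStats(d)
    for i in range(1,k):
        if np.hypot(*(ce[i]-[cu,cv]))<25 and s[i,4]>20:
            print('knob',ce[i],s[i],ray(c,*ce[i],100).round(1))
    u,v=int(cu),int(cv)
    cv2.imwrite(f'pics/{n}crop.png',cv2.resize(f[v-100:v+90,u-100:u+100,::-1],None,fx=4 if n=='top' else 3,fy=3,interpolation=cv2.INTER_CUBIC) if 0 else cv2.resize(f[v-105:v+90,u-115:u+115,::-1],None,fx=3,fy=3,interpolation=cv2.INTER_CUBIC))
E
```

```text
Traceback (most recent call last):
IndexError: too many indices for array: array is 1-dimensional, but 2 were indexed
```

```bash
cat > meas.py <<'E'
from h import *
from scipy.optimize import least_squares
res={}
for n,(cu,cv),w in (('top',(361,243),75),('scene',(298,246),75)):
    c=dict(np.load(f'pics/{n}0.npz')); f=c['frame']; hsv=cv2.cvtColor(f,cv2.COLOR_RGB2HSV)
    cv2.imwrite(f'pics/{n}crop.png',cv2.resize(f[cv-105:cv+90,cu-115:cu+115,::-1],None,fx=3,fy=3,interpolation=cv2.INTER_CUBIC))
    C=ray(c,cu,cv,60); S=hsv[...,1]
    roi=S[cv-w:cv+w,cu-w:cu+w]; th,_=cv2.threshold(roi,0,255,cv2.THRESH_OTSU)
    m=(S<th).astype(np.uint8); P=[]
    k,l,s,ce=cv2.connectedComponentsWithStats(m)
    for i in range(1,k):
        X=ray(c,s[i,0]+(s[i,2]-1)/2,s[i,1]+(s[i,3]-1)/2,66); r=np.hypot(*(X-C)[:2])
        if 105<r<175 and 60<s[i,4]<500: P.append((*X[:2],*s[i]))
    P=np.array(P); print(n,'th',th,len(P),C)
    q=least_squares(lambda q:np.hypot(P[:,0]-q[0],P[:,1]-q[1])-q[2],[*C[:2],142],loss='soft_l1').x
    a=np.arctan2(P[:,1]-q[1],P[:,0]-q[0]); print(q.round(1))
    for i in np.argsort(a): print(round(a[i],3),P[i].round(0),round(np.hypot(P[i,0]-q[0],P[i,1]-q[1])-q[2],1))
    d=(hsv[...,2]<70).astype(np.uint8); k,l,s,ce=cv2.connectedComponentsWithStats(d)
    for i in range(1,k):
        if np.hypot(*(ce[i]-[cu,cv]))<25 and s[i,4]>20: print('knob',ce[i],s[i],ray(c,*ce[i],100).round(1))
E
python3 meas.py
```

```text
top th 52.0 12 [527.7016183  -32.14539901  60.        ]
[530.5 -31.2 141.8]
-3.026 [390. -47. 360. 291.  17.  16. 203.] -0.1
-2.685 [403. -94. 379. 285.  17.  17. 208.] 0.2
-2.336 [ 432. -133.  395.  273.   17.   17.  232.] -0.1
-1.999 [ 472. -160.  405.  257.   18.   17.  209.] -0.2
-1.652 [ 519. -172.  410.  238.   17.   17.  229.] -0.3
-1.313 [ 567. -169.  408.  219.   17.   17.  224.] 0.3
1.227 [579. 103. 299. 215.  16.  16. 212.] 0.7
1.57 [531. 110. 295. 234.  18.  16. 200.] -0.5
1.911 [483. 102. 299. 253.  16.  16. 180.] -0.1
2.246 [442.  79. 308. 269.  17.  17. 188.] -0.8
2.577 [410.  45. 322. 282.  17.  17. 226.] 0.2
2.931 [391.  -1. 341. 290.  17.  17. 177.] 0.9
knob [360.98630137 240.64383562] [354 228  15  25 219] [526.3 -30.1 100. ]
scene th 53.0 12 [542.19768407 -31.47622058  60.        ]
[536.1 -31.  141.5]
-3.016 [397. -49. 267. 194.  16.  15. 156.] -1.2
-2.671 [410. -95. 250. 203.  17.  14. 164.] -0.1
-2.335 [ 438. -133.  238.  215.   17.   15.  203.] -0.2
-1.993 [ 478. -160.  231.  230.   17.   16.  187.] 0.1
-1.647 [ 525. -173.  230.  247.   18.   16.  210.] 0.8
-1.314 [ 572. -168.  237.  262.   18.   17.  231.] -0.3
1.222 [584. 102. 348. 237.  18.  15. 199.] -0.1
1.56 [538. 110. 345. 221.  17.  15. 177.] -0.1
1.902 [490. 103. 336. 207.  16.  15. 146.] 0.0
2.247 [448.  80. 321. 197.  17.  14. 154.] 0.1
2.588 [415.  44. 304. 191.  16.  14. 174.] 0.4
2.922 [398.   0. 285. 190.  17.  14. 137.] 0.5
knob [296.60727273 239.14181818] [290 223  16  29 275] [548.7 -35.7 100. ]
```

View pics/topcrop.png

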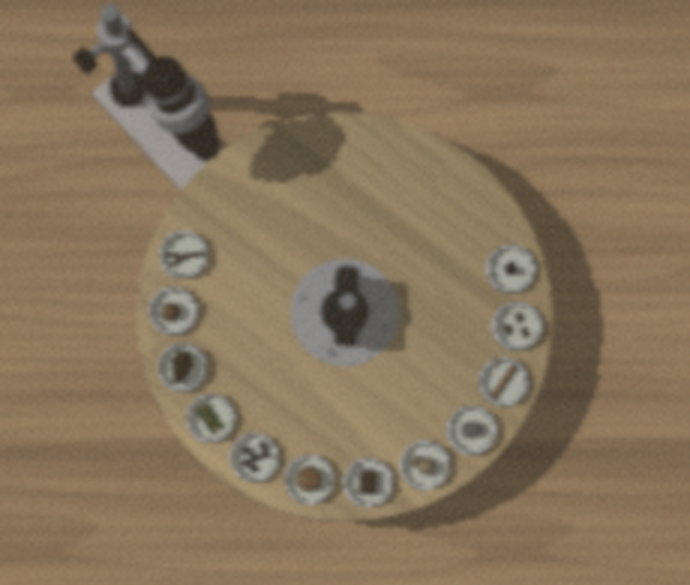

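```bash
python3 - <<'E'
from h import *
from scipy.spatial.transform import Rotation as Ro
c=dict(np.load('pics/top0.npz')); A=np.array([531.7,-31.2,0])
p=ray(c,115+131+112/3-0+0,138+18/3,216); print('post',p, np.hypot(*(p-A)[:2]),np.arctan2(*(p-A)[1::-1]))
s=dict(np.load('pics/scene0.npz'))
for n,q in(('top',c),('scene',s)):print(n,[proj(q,A+[0,0,z]).round(1) for z in(66,106)])
st=state(); R=Ro.from_quat(st['eef_rot']); print(R.as_matrix().round(4)); y=R.as_matrix()[:,1]
print('yaw',np.degrees(np.arctan2(y[1],y[0])), 'shift',R.inv().apply(A+[0,0,231]-st['eef_pos']))
E
```

```text
post [729.73273023 150.91365956 216.        ] 269.039675958403 0.743546456859539
top [array([360.7, 241. ]), array([361.5, 238. ])]
scene [array([296.8, 241.1]), array([296.2, 231.5])]
[[-9.280e-01  3.726e-01 -1.100e-03]
 [ 3.726e-01  9.280e-01 -1.800e-03]
 [ 3.000e-04 -2.100e-03 -1.000e+00]]
yaw 68.1246754507881 shift [-5.05130067e+02 -4.05156192e+02 -8.21871518e-02]
```

View pics/scenecrop.png

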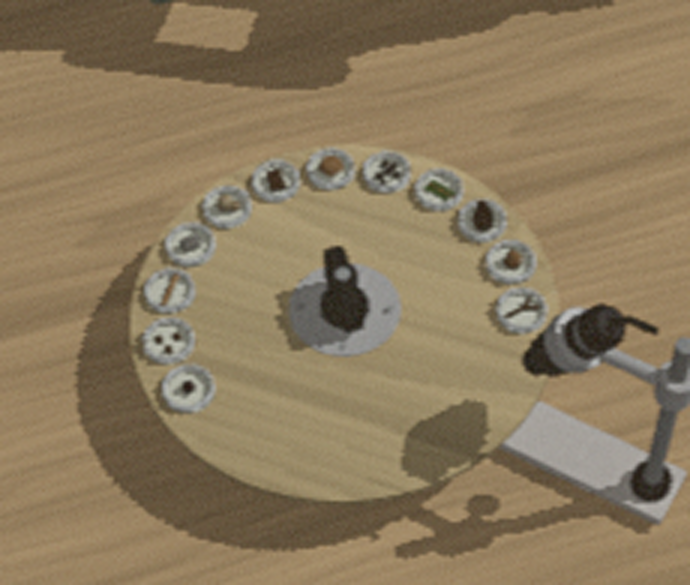

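Post base/top in the scene and top views puts the lens at ~0.74 rad world. That makes the joint start ≈0.18 and the needed turn ≈66°. The knob bar lies along about -0.9°. Moving above the knob.

Call:
{"fn": "step_arm", "kwargs": {"linear": [[-43, -34, 0], [-86, -68, 0], [-130, -104, 0], [-175, -140, 0], [-220, -176, 0], [-265, -212, 0], [-310, -249, 0], [-355, -285, 0], [-400, -321, 0], [-445, -357, 0], [-480, -385, 0], [-505, -405, 0]], "delta_rot": [[0, 0, -2], [0, 0, -4], [0, 0, -6], [0, 0, -8], [0, 0, -10], [0, 0, -12], [0, 0, -14], [0, 0, -16], [0, 0, -18], [0, 0, -20], [0, 0, -21], [0, 0, -21]], "gripper": [85, 85, 85, 85, 85, 85, 85, 85, 85, 85, 85, 85], "squeeze": 40}}

```text
clock: 1.6
eef_pos: [532.4, -32.4, 230.7]
eef_rot: [0.009, 1.0, 0.0, -0.0]
force: [0.6, 0.1, -0.6]
width: 85.1
finger_force: 0.0
```

```bash
python3 - <<'E'
from h import *
c=shot('wrist','w1'); print(state()['eef_pos'],state()['joint_positions'].round(2))
for z in (66.5,106.5): print([proj(c,[531.7+dx,-31.2,z]).round(0) for dx in(-30,0,30)])
E
```

```text
[534.11266341 -35.54980107 230.78817056] [-0.23  0.12  1.64 -0.    1.38 -1.78]
[array([321., 182.]), array([322., 215.]), array([322., 247.])]
[array([321., 191.]), array([322., 229.]), array([322., 264.])]
```

View pics/w1.png

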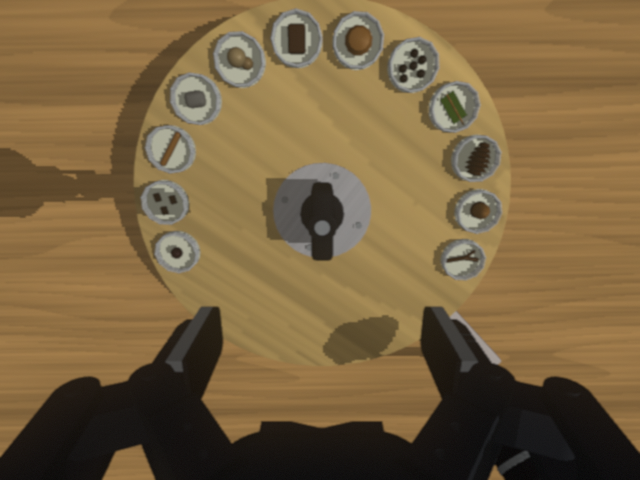

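Wrist view: knob bar at (322,183)–(322,260), just where predicted and vertical. Dishes run from twig (462,258), acorn (477,210), cone (475,158). Settling, then descending.

Call:
{"fn": "step_arm", "kwargs": {"linear": [[0, 0, 10], [0, 0, 20], [0, 0, 40], [0, 0, 60], [0, 0, 80], [0, 0, 90], [0, 0, 90]], "delta_rot": [[0, 0, 0], [0, 0, 0], [0, 0, 0], [0, 0, 0], [0, 0, 0], [0, 0, 0], [0, 0, 0]], "gripper": [85, 85, 85, 85, 85, 85, 85]}}

```text
clock: 2.52
eef_pos: [530.9, -29.4, 140.2]
eef_rot: [0.007, 1.0, 0.0, -0.001]
force: [-0.5, 0.3, -0.6]
width: 84.9
finger_force: 0.0
```

```bash
python3 - <<'E'
from h import *
from scipy.spatial.transform import Rotation as Ro
s=state(); R=Ro.from_quat(s['eef_rot']); y=R.as_matrix()[:,1]; print(s['eef_pos'],np.degrees(np.arctan2(y[1],y[0])),R.inv().apply(np.array([531.7,-31.2,74.5])-s['eef_pos']))
E
```

```text
[530.86211512 -29.44273137 140.18332512] 89.19231163698338 [-1.02481042 -1.7816276  65.68001834]
```

Call:
{"fn": "step_arm", "kwargs": {"linear": [[0, 0, 10], [0, 0, 25], [0, 0, 40], [0, 0, 55], [0, 0, 64], [0, 0, 66], [0, 0, 66], [0, 0, 66], [0, 0, 66]], "delta_rot": [[0, 0, 0], [0, 0, 0], [0, 0, 0], [0, 0, 0], [0, 0, 0], [0, 0, 0], [0, 0, 0], [0, 0, 0], [0, 0, 0]], "gripper": [85, 85, 85, 85, 85, 85, 85, 85, 85]}}

```text
clock: 3.65
eef_pos: [532.5, -30.5, 75.9]
eef_rot: [0.008, 1.0, -0.0, 0.001]
force: [-0.2, -0.8, -0.8]
width: 84.6
finger_force: 0.0
```

```bash
python3 - <<'E'
from h import *
for i in range(3):
    c=shot('wrist','w2'); s=state(); print(s['clock'],s['eef_pos'],s['force'],s['ft_torque'])
E
```

```text
3.7 [532.37906667 -30.46989723  75.78962823] [ 0.67936415 -0.56822378  0.93579516] [ 0.00614452  0.01734294 -0.00858934]
3.75 [532.27601821 -30.44073719  75.67050919] [-0.54142816 -1.01859343 -0.34664441] [ 0.01232093  0.01517082 -0.01247747]
3.8 [532.17676027 -30.43214062  75.5779851 ] [-0.66746696  0.00120551  0.05810324] [0.03070259 0.01050774 0.03557739]
```

View pics/w2.png

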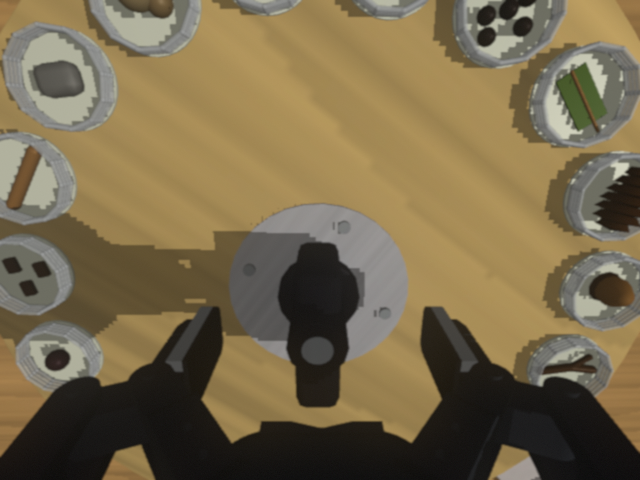

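Bar stands between the open fingers, at u≈318 against the finger midpoint ≈321 (about 1 mm towards -y). Shift 1 mm and close.

Call:
{"fn": "step_arm", "kwargs": {"linear": [[0, -1, 0], [0, -1, 0], [0, -1, 0], [0, -1, 0], [0, -1, 0], [0, -1, 0], [0, -1, 0], [0, -1, 0], [0, -1, 0], [0, -1, 0]], "delta_rot": [[0, 0, 0], [0, 0, 0], [0, 0, 0], [0, 0, 0], [0, 0, 0], [0, 0, 0], [0, 0, 0], [0, 0, 0], [0, 0, 0], [0, 0, 0]], "gripper": [60, 45, 35, 28, 24, 20, 16, 12, 12, 12], "squeeze": 40}}

```text
clock: 5.05
eef_pos: [532.0, -32.0, 75.4]
eef_rot: [0.008, 1.0, -0.0, -0.0]
force: [-1.2, -5.5, 0.8]
width: 17.5
finger_force: 40.1
```

Call:
{"fn": "step_arm", "kwargs": {"linear": [[0, 0, 0], [0, 0, 0], [0, 0, 0], [0, 0, 0], [0, 0, 0], [0, 0, 0], [0, 0, 0], [0, 0, 0], [0, 0, 0], [0, 0, 0], [0, 0, 0], [0, 0, 0]], "delta_rot": [[0, 0, 3], [0, 0, 6], [0, 0, 9], [0, 0, 12], [0, 0, 15], [0, 0, 18], [0, 0, 21], [0, 0, 24], [0, 0, 26], [0, 0, 27.5], [0, 0, 27.5], [0, 0, 27.5]], "gripper": [12, 12, 12, 12, 12, 12, 12, 12, 12, 12, 12, 12]}}

```text
clock: 6.55
eef_pos: [532.0, -32.2, 75.5]
eef_rot: [0.245, 0.969, -0.001, 0.0]
force: [-1.6, -5.3, 1.9]
width: 17.2
finger_force: 40.2
```

```bash
cat > chk.py <<'E'
import sys
from h import *
from scipy.spatial.transform import Rotation as Ro
n=sys.argv[1]
T=[]
for i in range(6):
    c=shot('top',n); s=state(); T.append([*s['force'],*s['ft_torque']])
print('F,T',np.mean(T,0).round(3))
y=Ro.from_quat(s['eef_rot']).as_matrix()[:,1]; print('yaw',np.degrees(np.arctan2(y[1],y[0])).round(2),s['eef_pos'].round(1))
f=c['frame']; S=cv2.cvtColor(f,cv2.COLOR_RGB2HSV)[...,1]
k,l,st,ce=cv2.connectedComponentsWithStats((S<52).astype(np.uint8))
for i in range(1,k):
    X=ray(c,st[i,0]+(st[i,2]-1)/2,st[i,1]+(st[i,3]-1)/2,59)-[531.7,-31.2,59]
    if 130<np.hypot(*X[:2])<153 and 120<st[i,4]<400:
        a=np.arctan2(X[1],X[0]); print(round(a,3),'rel dish1 mod .34:',round((a-0.74+.17)%0.34-.17,3),st[i,:2],st[i,4])
E
python3 chk.py t1
```

```text
F,T [-1.723 -5.945  1.691 -0.755  0.242 -0.209]
yaw 61.58 [531.9 -32.2  75.4]
0.741 rel dish1 mod .34: 0.001 [314 193] 221
1.086 rel dish1 mod .34: 0.006 [302 208] 197
1.418 rel dish1 mod .34: -0.002 [296 225] 179
1.764 rel dish1 mod .34: 0.004 [296 245] 184
-1.796 rel dish1 mod .34: -0.156 [408 246] 244
2.096 rel dish1 mod .34: -0.004 [303 262] 222
-2.14 rel dish1 mod .34: -0.16 [401 264] 236
-2.483 rel dish1 mod .34: -0.163 [388 278] 219
```

Call:
{"fn": "step_arm", "kwargs": {"linear": [[0, 0, 0], [0, 0, 0], [0, 0, 0], [0, 0, 0]], "delta_rot": [[0, 0, 1], [0, 0, 2], [0, 0, 2], [0, 0, 2]], "gripper": [12, 12, 12, 12]}}

```text
clock: 7.35
eef_pos: [531.9, -32.2, 75.4]
eef_rot: [0.262, 0.965, -0.001, 0.0]
force: [-2.2, -4.8, 1.8]
width: 17.2
finger_force: 40.2
```

```bash
python3 chk.py t2|head -6
```

```text
F,T [-1.611 -5.514  1.888 -0.707  0.243  0.12 ]
yaw 59.65 [531.9 -32.2  75.4]
0.716 rel dish1 mod .34: -0.024 [315 192] 216
1.054 rel dish1 mod .34: -0.026 [303 206] 199
1.39 rel dish1 mod .34: -0.03 [297 224] 183
1.73 rel dish1 mod .34: -0.03 [296 243] 188
```

Torque changes sign between yaw 61.6° and 59.65°, so click 1 is at ≈60.2°. Click 2 should then be ≈40.7° and click 3 ≈21.2°.

Call:
{"fn": "step_arm", "kwargs": {"linear": [[0, 0, 0], [0, 0, 0], [0, 0, 0], [0, 0, 0], [0, 0, 0], [0, 0, 0], [0, 0, 0], [0, 0, 0], [0, 0, 0]], "delta_rot": [[0, 0, 3], [0, 0, 6], [0, 0, 9], [0, 0, 12], [0, 0, 15], [0, 0, 17.5], [0, 0, 19], [0, 0, 19], [0, 0, 19]], "gripper": [12, 12, 12, 12, 12, 12, 12, 12, 12]}}

```text
clock: 8.78
eef_pos: [531.8, -32.4, 75.4]
eef_rot: [0.417, 0.909, -0.001, 0.0]
force: [-2.9, -5.3, 2.0]
width: 17.4
finger_force: 40.2
```

```bash
python3 chk.py t3|head -6
```

```text
F,T [-2.091 -6.08   2.318 -0.745  0.277  0.113]
yaw 40.65 [531.8 -32.3  75.4]
0.716 rel dish1 mod .34: -0.024 [315 192] 196
1.054 rel dish1 mod .34: -0.026 [303 206] 180
1.4 rel dish1 mod .34: -0.02 [296 224] 186
1.747 rel dish1 mod .34: -0.013 [296 244] 218
```

Call:
{"fn": "step_arm", "kwargs": {"linear": [[0, 0, 0], [0, 0, 0], [0, 0, 0], [0, 0, 0], [0, 0, 0], [0, 0, 0], [0, 0, 0], [0, 0, 0], [0, 0, 0], [0, 0, 0]], "delta_rot": [[0, 0, 3], [0, 0, 6], [0, 0, 9], [0, 0, 12], [0, 0, 15], [0, 0, 17.5], [0, 0, 19], [0, 0, 19.3], [0, 0, 19.3], [0, 0, 19.3]], "gripper": [12, 12, 12, 12, 12, 12, 12, 12, 12, 12]}}

```text
clock: 10.32
eef_pos: [531.7, -32.4, 75.4]
eef_rot: [0.564, 0.826, -0.001, 0.0]
force: [-2.2, -6.4, 2.3]
width: 17.6
finger_force: 40.3
```

```bash
python3 chk.py t4|head -7; python3 -c "
import cv2
f=cv2.imread('pics/t4.png');cv2.imwrite('pics/t4c.png',cv2.resize(f[138:333,246:476],None,fx=3,fy=3,interpolation=cv2.INTER_CUBIC))"
```

```text
F,T [-2.582 -6.375  2.829 -0.806  0.303  0.161]
yaw 21.36 [531.7 -32.4  75.4]
0.722 rel dish1 mod .34: -0.018 [315 192] 182
1.066 rel dish1 mod .34: -0.014 [303 207] 183
1.409 rel dish1 mod .34: -0.011 [296 225] 218
1.747 rel dish1 mod .34: -0.013 [296 244] 171
2.089 rel dish1 mod .34: -0.011 [303 262] 195
```

View pics/t4c.png

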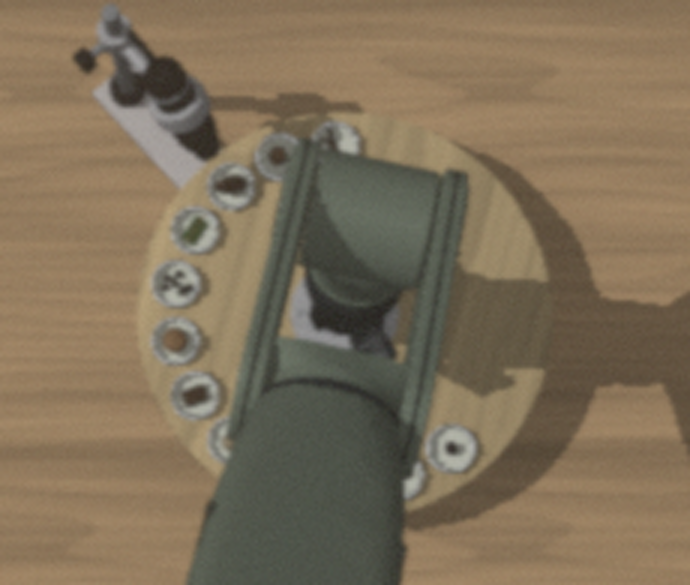

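Third dish (cone) sits at crop (232,186), on the line of the microscope, within ~0.02 rad of the click. Holding a little, then handing in.

Call:
{"fn": "step_arm", "kwargs": {"linear": [[0, 0, 0], [0, 0, 0], [0, 0, 0], [0, 0, 0], [0, 0, 0]], "delta_rot": [[0, 0, 0], [0, 0, 0], [0, 0, 0], [0, 0, 0], [0, 0, 0]], "gripper": [12, 12, 12, 12, 12]}}

```text
clock: 11.25
eef_pos: [531.7, -32.4, 75.4]
eef_rot: [0.564, 0.826, -0.001, 0.0]
force: [-3.4, -6.9, 1.7]
width: 17.4
finger_force: 40.3
```

```bash
python3 -c "
from h import *
print(env.sign_off())"
```

```text
the job is handed in; nothing more can be done
None
```

The wheel was turned clockwise to the third click and the job handed in at about 11 s: the pine cone dish is under the lens (within about 0.02 rad by my measurement), and the gripper still holds the knob at 40 N; the sign-off gave no verdict.

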